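# Hold a seat rail in the drilling jig with one diagonal push

## Robot

A 6-joint arm with a two-finger parallel gripper is mounted at the origin on the work surface. World frame = base frame: x ahead of the robot, y to its left, z up, the work surface at z = 0. Lengths are in m, angles in rad, forces in N, time in s.
With the tool pointing down it reaches from about 0.35 to 1 m from the base axis. Payload 7.1 kg.
Tool frame: the origin (TCP) lies where the fingers leave the gripper's body, on its centre line; the fingertips stand env.finger_overhang ahead of it and the grasp point (between the pads) lies 54 mm ahead of it (env.finger_overhang is the distance from the TCP to the fingertips, in m); z points along the fingers, x is the direction in which the jaws open and shut, and the axes are right-handed (so a half turn about z gives the same grasp; the last joint's range is limited). The gripper opens to 85 mm and grips with 20 to 120 N. Pads are 22 mm wide; open, the fingers measure 114 mm over their backs; the gripper's body (76 mm by 85 mm) begins 54 mm behind the grasp point. The pads swing forward as they close: fully open they stand 13 mm farther back than shut.
Start: joints at [1.324, 0.423, 1.63, -0, 1.089, -0.019], TCP at [0.141, 0.609, 0.304] pointing down, gripper open.
Joint ranges: [-3, 3], [-0.9, 2.11], [0.09, 2.58], [-1.31, 4.45], [0.11, 2.69], [-2.54, 2.54]. Speed limits (rad/s): [2.39, 2.39, 3.01, 3.14, 3.14, 3.14].

## Interface

Orientations are given as [roll, pitch, yaw] about the fixed x, y, z axes, in that order (R = Rz(yaw) Ry(pitch) Rx(roll)).
In Python, from plant import env, capture, camera_info gives the robot as it stands. The module is installed in compiled form; this text tells all that it offers.
- The arm moves only by the shell command python3 -m crank 'ROWS'. ROWS is JSON, one flat list of numbers, 7 for each row, row after row: the shift along the tool's x, y, z in mm, then the turn, a rotation vector about the tool's x, y, z in rad, then the opening in per cent of the stroke, from 0 (shut) to 100 (fully open). A call has 1 to 12 rows; each row is the pose to reach, as a shift and turn from the pose measured when the call began, along the tool's axes at that moment; what a row does not reach only later rows make up. A row lasts 1/8 s, in which the tool goes at most 62.5 mm and 10.7 degrees, less where a joint would pass 70% of its speed; a pose out of reach is approached as far as the arm can. A call with a gripper value outside its range is refused whole. The fingers move at their own pace and stop on an object; the grip force is fixed at half the most. Time passes only in rows, so rows that repeat a pose let the fingers close. It gives the time, the measured TCP pose, the force and the opening at its end, in the units of the state.
- env.read_state(): the state, without advancing time (a new reading comes with each control period).
- capture(name): name is "scene" or "top"; returns the picture (384x512x3 uint8, red, green, blue); there is no depth.
- camera_info(name): a dict with "intrinsics" (3x3 intrinsics, pixels), "R" (3x3) and "t" (3): a world point X has camera coordinates R X + t. Camera axes: x right, y down, z forward; pixel columns grow to the right and rows downward; lengths in m; the calibration is good to about 2 mm. A picture is of the moment at which its call begins. camera_info takes no time and is no camera call.
- env.sign_off(): hands the job in, once; it reports no verdict.
The state is a dict: "time_s": time; "joint_pos": joint angles; "joint_velocities": joint speeds; "joint_efforts": joint torques, N m; "position": TCP position; "orientation": TCP orientation; "force": force on the tool from outside, world axes, zero at the start; "ft_torque": the same for the moment, N m; "gripper_width": opening from 0.0 (shut) to 1.0 (fully open).
Only numpy, scipy, OpenCV 4.12 (cv2) and the standard library are available. Lean on these libraries where they do the work, as an engineer would, in place of code of your own. Each camera call takes 0.05 s, during which the arm holds its last target. There are 200 camera calls.

## Task

Pick up the pale bevelled seat rail and lay it flat in the drilling jig with its bevel facing away from the blue fence, its back flush along the fence and its end against the red stop block. Then let go of it and, with the fingers (the bevel is a good place to press), push it diagonally, into the fence and down onto the bed at once, and finish while still holding it there with a firm but moderate push (one or two kilograms each way, never slammed), the fingers touching only the rail. Do not shift the stop, and leave everything else on the bench where it is.

Things in the scene. Friction and masses are not known exactly. Their poses are not given: they have to be found in the camera images.
- rail_mid (a point): centre (half-way up) of the pale wooden seat rail: a loose straight bar 40 mm wide (its x), 140 mm long (its y), 40 mm high (its z, up), about 0.15 kg. A 45 degree bevel runs the whole length of its upper -x edge: the -x side is upright only up to 26 mm, the bevel face (20 mm wide, 14 mm across and 14 mm up) leads from there to the 26 mm wide top. The +x side, its back, is plain and upright. It starts flat on the bench, z up
- rail_bevel (a point): middle of that rail's bevel face, 13 mm to -x of the rail's centre line and 33 mm above its underside; axes as the rail's
- jig: drilling jig fixed to the bench, 170 mm (x) by 320 mm (y). Origin: centre of its underside. Its flat white bed lies 18 mm above the origin. The blue fence stands on the bed along the far (+x) edge: its face looks to -x, is the plane x = +60 mm, and rises 34 mm above the bed. The bed is free from x = -85 to +60 mm. A rail pressed home has its back on the fence, so its centre line is at x = +40 mm and its bevel looks to -x
- stop_face (a point): centre of the face of the red stop block that the rail's +y end comes against; the face looks to -y of the jig (axes as the jig's), is 45 mm wide (jig x = +14 to +59 mm) and rises 32 mm above the bed, the point at half height; the block is 30 mm thick with a black knob on top to 50 mm above the bed
- stop (a joint): setting of the stop block along the fence, m, grows toward +y of the jig; at 0 the stop's face is at jig y = +75 mm. It is clamped: it slips only above some 40 N and must keep its setting
- rail_dark_mid (a point): centre of a dark brown rail of the same shape and size, not wanted; loose, leave alone
- tin: paint tin, 84 mm across, 100 mm high, loose, origin under its centre; leave alone
- glue: yellow glue bottle, 60 mm across, 150 mm high, loose, origin under its centre; leave alone
- mallet: rubber mallet lying on the bench, handle along its x (240 mm in all, lying up to 56 mm high), loose; leave alone
- hoop: pale rattan hoop lying flat, 150 mm across, 13 mm high, origin under its centre, loose; leave alone
- driver: screwdriver with orange handle lying along its x, loose; leave alone
- rail: the pale rail as a whole; origin: centre of its underside, axes as its centre's
- bed: the jig's white bed plate, 170 x 320 x 12 mm, its top is where the rail lies; origin: centre of its underside, 6 mm above the bench
- fence: the jig's blue fence, 25 mm thick, 320 mm long, 34 mm high; origin: centre of its underside, on the bed
Mind the look-alikes: they are no part of the job. Of the things like the rail, leave any that is pink; of the rest the smaller one is meant.

How it is judged:
By the outcome, as a careful person would: the job done as asked, in the order asked, and still so for the second after the job is handed in, while the arm keeps its last pose, push and grip.
It also fails if it takes over 58 s, if anything falls off the work surface, if the arm or the gripper's body presses on something with over 40 N, if the wrist force passes 120 N, or if a joint passes its speed limit or range.

## Working session

There is one attempt and no reset: what is moved stays moved. The work goes in short steps, Python scripts to look and compute and a shell command to move; the robot and the scene stay as the last step left them, time stands still between calls to the robot, and variables do not carry over. Pictures are saved under pics/ and viewed, about 8 in all and at most 12, crops included, and the job is handed in when it is done.

```bash
mkdir -p pics
python3 - <<'E'
from plant import env,capture,camera_info
import cv2
for n in("scene","top"):
    im=capture(n); cv2.imwrite(f"pics/{n}0.png",cv2.resize(im[:,:,::-1],(800,600),interpolation=cv2.INTER_CUBIC))
    c=camera_info(n); print(n,c)
s=env.read_state(); print({k:s[k] for k in("time_s","position","orientation","force","gripper_width")},env.finger_overhang)
E
```

```text
scene {'intrinsics': array([[366.5781589 ,   0.        , 252.12750117],
       [  0.        , 366.5781589 , 193.36363064],
       [  0.        ,   0.        ,   1.        ]]), 'R': array([[-0.56139099,  0.82752802,  0.00612602],
       [ 0.42206596,  0.29267924, -0.85802051],
       [-0.71182897, -0.4790994 , -0.5135789 ]]), 't': array([ 0.30943519, -0.16298728,  1.73790127])}
top {'intrinsics': array([[401.06552178,   0.        , 253.74767348],
       [  0.        , 401.06552178, 182.91837324],
       [  0.        ,   0.        ,   1.        ]]), 'R': array([[ 0.00126628, -0.99964009,  0.02679717],
       [-0.98377328, -0.00605302, -0.17931398],
       [ 0.17941164, -0.02613528, -0.98342687]]), 't': array([-0.0187685 ,  0.56313685,  1.33435821])}
{'time_s': 0.1, 'position': array([0.14102626, 0.60847256, 0.30321836]), 'orientation': array([-3.14158260e+00,  1.38163875e-03,  1.34299034e+00]), 'force': array([ 0.18964606, -0.7992777 , -0.81481037]), 'gripper_width': 1.0014338715175186} 0.0726
```

View pics/scene0.png

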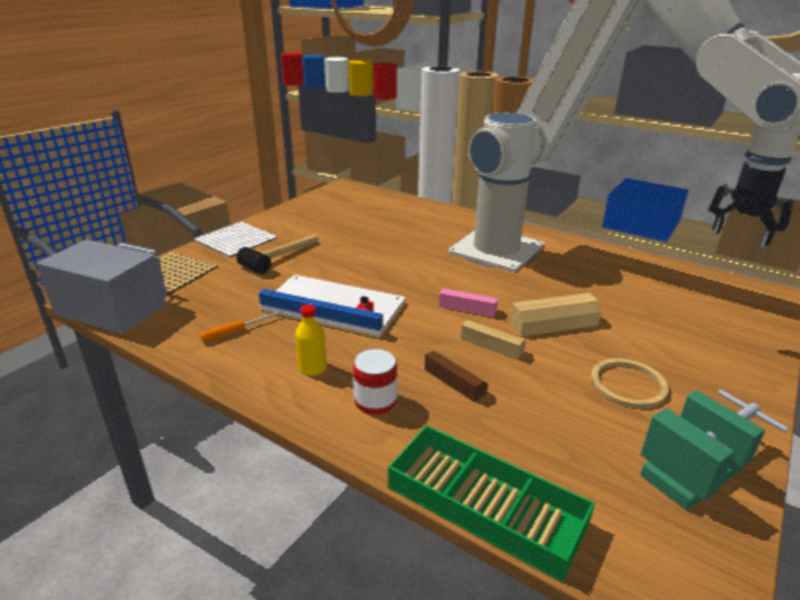

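View pics/top0.png

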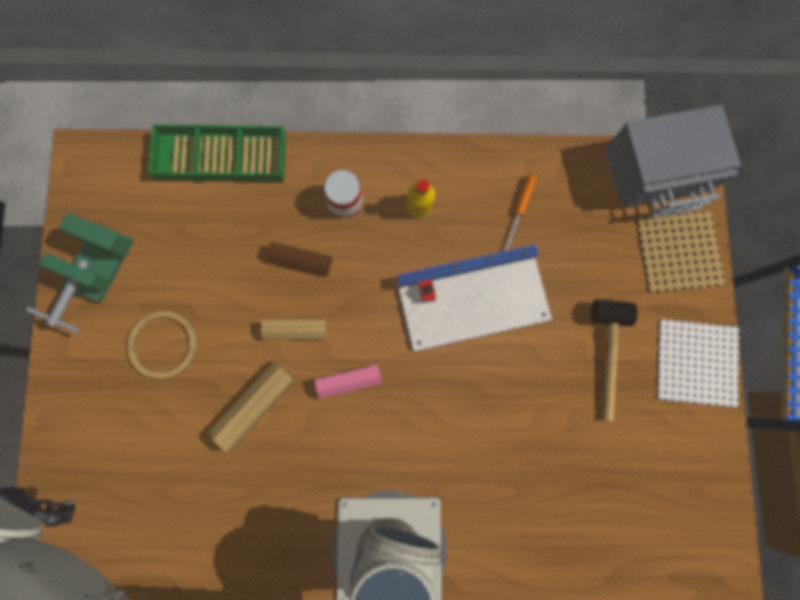

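Scene: the pale small rail is at about (492,340), with the dark, pink and large pale ones around it. Top: the rail is at (293,330), the jig is at (475,298) with its fence on the far side, and the red stop is at (427,291). I'll zoom in on both.

```bash
cat > h.py <<'E'
import numpy as np,cv2
from plant import env,capture,camera_info
from scipy.spatial.transform import Rotation as Ro
def crop(n,x0,y0,w,h,f,name):
    im=capture(n)[y0:y0+h,x0:x0+w,::-1]
    im=cv2.resize(im,None,fx=f,fy=f,interpolation=cv2.INTER_CUBIC); 
    if name: cv2.imwrite("pics/"+name,im)
    return im
def ray(n,u,v,z):  # pixel (orig) -> world at height z
    c=camera_info(n); R,t=c["R"],c["t"]; d=R.T@np.linalg.inv(c["intrinsics"])@[u,v,1]; o=-R.T@t
    return o+d*(z-o[2])/d[2]
def proj(n,X):
    c=camera_info(n); p=(c["R"]@np.atleast_2d(X).T).T+c["t"]; q=(c["intrinsics"]@p.T).T; return q[:,:2]/q[:,2:]
E
python3 - <<'E'
from h import *
a=crop("top",155,190,64,40,6,None); b=crop("top",245,150,120,84,6,None)
c=crop("scene",285,195,66,40,6,None); d=crop("scene",160,170,110,50,6,None)
def mk(a,c):
    w=max(a.shape[1],c.shape[1]); p=lambda i:cv2.copyMakeBorder(i,0,0,0,w-i.shape[1],0)
    return np.vstack([p(a),p(c)])
cv2.imwrite("pics/rail.png",mk(a,c)); cv2.imwrite("pics/jig.png",cv2.resize(b,None,fx=1,fy=1)); cv2.imwrite("pics/jig_scene.png",d)
print(mk(a,c).shape,b.shape)
E
```

```text
(480, 396, 3) (504, 720, 3)
```

View pics/rail.png

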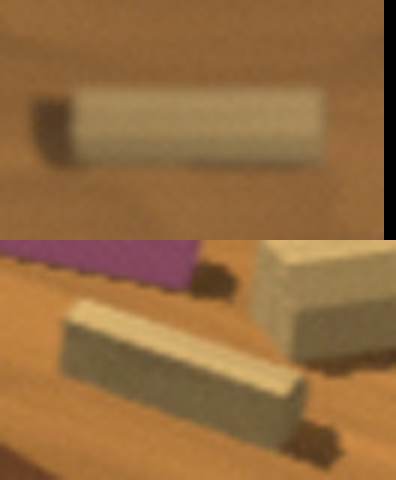

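View pics/jig.png

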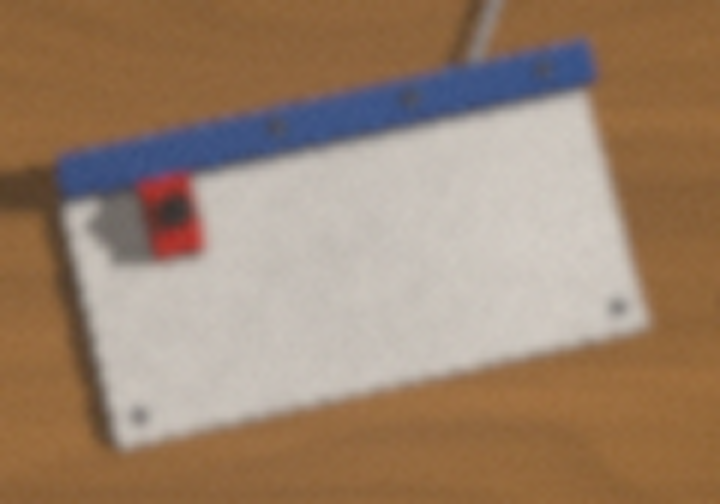

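```bash
cat > fit.py <<'E'
from h import *
from scipy.optimize import least_squares
def T(p,P): 
    c,s=np.cos(p[2]),np.sin(p[2]); P=np.array(P,float)/1000
    return np.c_[p[0]+c*P[:,0]-s*P[:,1],p[1]+s*P[:,0]+c*P[:,1],P[:,2]]
def fit(obs,p0):  # obs: list (cam, crop x0,y0,f, u,v, local mm)
    def r(p):
        out=[]
        for n,x0,y0,f,u,v,L in obs:
            q=proj(n,T(p,[L]))[0]; out+=[q[0]-(x0+(u+.5)/f-.5), q[1]-(y0+(v+.5)/f-.5)]
        return np.array(out)
    s=least_squares(r,p0); return s.x,r(s.x).reshape(-1,2)
E
python3 - <<'E'
from fit import *
np.set_printoptions(precision=4,suppress=True)
t=("top",155,190,6); s=("scene",285,155,6)  # scene v offset 195-40
s=("scene",285,195-40,6)
for k,sg in (("back+x",1),("back-x",-1)):
    if sg==1:
        top=[(*t,75,87,(20,70,40)),(*t,325,87,(20,-70,40)),(*t,72,163,(-20,70,0)),(*t,325,163,(-20,-70,0))]
        sc=[(*s,66,320,(20,-70,40)),(*s,85,298,(-6,-70,40)),(*s,62,375,(20,-70,0)),(*s,285,450,(20,70,0)),(*s,306,378,(-6,70,40)),(*s,297,395,(20,70,40))]
        p0=(.5,.25,0)
    else:
        top=[(*t,75,87,(-6,-70,40)),(*t,325,87,(-6,70,40)),(*t,72,163,(20,-70,0)),(*t,325,163,(20,70,0))]
        sc=[(*s,66,320,(-6,70,40)),(*s,85,298,(20,70,40)),(*s,62,375,(-20,70,0)),(*s,285,450,(-20,-70,0)),(*s,306,378,(20,-70,40)),(*s,297,395,(-6,-70,40))]
        p0=(.5,.25,np.pi)
    for o in (top,sc,top+sc):
        x,r=fit(o,p0); print(k,x,"rms",np.sqrt((r**2).mean()))
    print(r)
b=("top",245,150,6)
ob=[(*b,118,450,(-85,160,18)),(*b,650,325,(-85,-160,18)),(*b,66,197,(60,160,52)),(*b,598,80,(60,-160,52)),(*b,58,157,(85,160,52)),(*b,592,40,(85,-160,52))]
x,r=fit(ob,(.6,-.1,.2)); print("jig",x);print(r)
for u,v in((190,175),(205,248)):
    w=ray("top",245+(u+.5)/6-.5,150+(v+.5)/6-.5,.05); c,s_=np.cos(x[2]),np.sin(x[2]); d=w[:2]-x[:2]; print("stop corner jig",c*d[0]+s_*d[1],-s_*d[0]+c*d[1])
E
```

```text
back+x [ 0.4701  0.2115 -0.0045] rms 0.7703804770956587
back+x [0.4675 0.2145 0.0354] rms 0.4519497493575876
back+x [0.4689 0.2135 0.0127] rms 0.7642291722000748
[[-1.0544  0.4729]
 [-1.7719  0.1497]
 [ 1.2754  0.5699]
 [-0.8808  0.2181]
 [-0.0988 -0.0335]
 [ 0.1028  0.3501]
 [-0.1748  0.1024]
 [-0.9666  0.6049]
 [-0.0852 -0.6223]
 [-1.5789  0.1894]]
back-x [0.4772 0.2115 3.1399] rms 1.6047843729323847
back-x [0.4766 0.2147 3.1854] rms 1.0624885211360109
back-x [0.4767 0.2134 3.1588] rms 1.371716898888957
[[-1.0465  2.354 ]
 [-1.7283  1.839 ]
 [ 1.4263 -1.5677]
 [-0.7675 -2.0953]
 [ 0.6156 -0.7973]
 [ 0.7665 -0.4022]
 [-1.2724  1.1641]
 [-1.8788  1.6882]
 [ 0.5586 -1.5451]
 [-0.8806 -0.7502]]
jig [ 0.542  -0.1926  0.2266]
[[ 0.4403 -0.2534]
 [-0.0199  0.4494]
 [ 0.0619  0.1099]
 [ 0.2978 -0.0228]
 [-0.2228 -0.1503]
 [-0.5623 -0.1208]]
stop corner jig 0.05768417695914234 0.08707689761341461
stop corner jig 0.014212871167801903 0.08861835420762716
```

View pics/jig_scene.png

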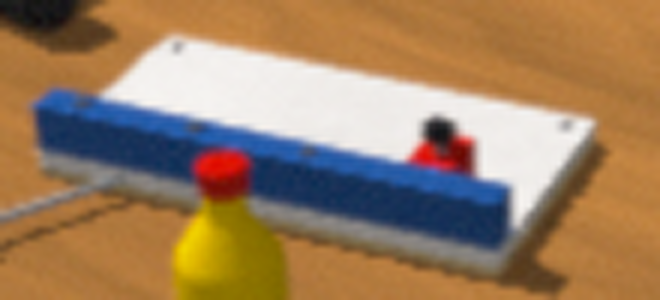

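The scene crop shows the plain upright back facing the camera (+x), so the bevel faces the robot and no flip is needed. Red stop is at (445,150) of the crop, fence along the near side. Now a helper to work out how far to move.

```bash
cat > go.py <<'E'
import sys; from h import *
def go(x,y,z,yaw):
    s=env.read_state(); R0=Ro.from_euler("xyz",s["orientation"]); R1=Ro.from_euler("xyz",[np.pi,0,yaw])
    d=R0.inv().apply(np.array([x,y,z])-s["position"])*1000; print("shift mm",d.round(1),"rot",(R0.inv()*R1).as_rotvec().round(4),"t",s["time_s"])
def jig(x,y): # mm -> world
    c,s=np.cos(.2266),np.sin(.2266); x,y=x/1000,y/1000; return .542+c*x-s*y,-.1926+s*x+c*y
if __name__=="__main__":
    a=[float(v) for v in sys.argv[2:]]
    if sys.argv[1]=="j": a=[*jig(a[0],a[1]),a[2],.2266+a[3]]; print("world",np.round(a,4))
    go(*a)
E
python3 go.py w .469 .2135 .18 .0127
```

```text
shift mm [-310.9  408.7  123.8] rot [3.0000e-04 4.0000e-04 1.3303e+00] t 0.3
```

```bash
python3 -m crank '[-311,409,124,0,0,1.33,100, -311,409,124,0,0,1.33,100, -311,409,124,0,0,1.33,100, -311,409,124,0,0,1.33,100, -311,409,124,0,0,1.33,100, -311,409,124,0,0,1.33,100, -311,409,124,0,0,1.33,100, -311,409,124,0,0,1.33,100, -311,409,124,0,0,1.33,100, -311,409,124,0,0,1.33,100, -311,409,124,0,0,1.33,100, -311,409,124,0,0,1.33,100]'; python3 go.py w .469 .2135 .079 .0127
python3 - <<'E'
from h import *
crop("top",140,170,100,75,8,"over.png")
E
```

```text
time_s: 1.8
position: [0.4687, 0.2143, 0.1801]
orientation: [3.141, -0.0, 0.015]
force: [-0.4, 0.4, 0.0]
gripper_width: 1.001
shift mm [  0.2   0.8 101.1] rot [ 0.0003 -0.0002  0.0019] t 1.8
```

View pics/over.png

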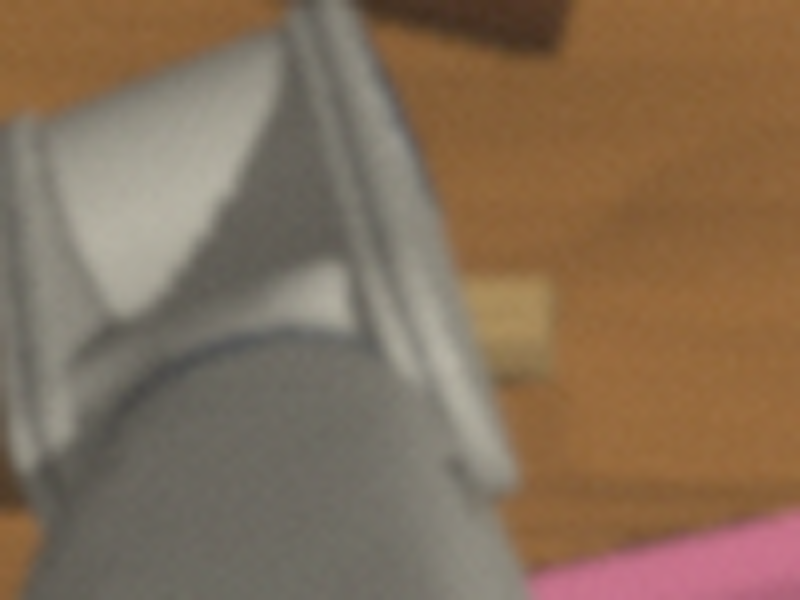

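The arm hides most of the rail; only its right end shows, at (510,325), where the fit put it. Next: descend, then close.

```bash
python3 -m crank '[0,1,40,0,0,0,100, 0,1,75,0,0,0,100, 0,1,101,0,0,0,100, 0,1,101,0,0,0,100]'; python3 -m crank '[0,0,0,0,0,0,20, 0,0,0,0,0,0,20, 0,0,0,0,0,0,20, 0,0,0,0,0,0,20, 0,0,0,0,0,0,20, 0,0,0,0,0,0,20, 0,0,0,0,0,0,20, 0,0,0,0,0,0,20]'
```

```text
time_s: 2.35
position: [0.4674, 0.2135, 0.0779]
orientation: [3.14, 0.003, 0.016]
force: [-0.4, 0.5, 0.2]
gripper_width: 0.996
time_s: 3.35
position: [0.4681, 0.2139, 0.0792]
orientation: [3.141, 0.001, 0.016]
force: [-1.1, 1.3, 6.2]
gripper_width: 0.457
```

```bash
python3 -m crank '[0,0,-30,0,0,0,20, 0,0,-80,0,0,0,20, 0,0,-110,0,0,0,20, 0,0,-110,0,0,0,20]'
python3 - <<'E'
from h import *
crop("scene",270,150,110,80,7,"held.png")
E
python3 go.py j 8 8 .19 0
```

```text
time_s: 3.85
position: [0.4695, 0.2145, 0.1919]
orientation: [-3.14, -0.004, 0.016]
force: [-0.0, 1.0, -1.9]
gripper_width: 0.453
world [ 0.548  -0.183   0.19    0.2266]
shift mm [7.310e+01 3.983e+02 3.000e-01] rot [-0.0003 -0.0018 -0.2108] t 3.9
```

View pics/held.png

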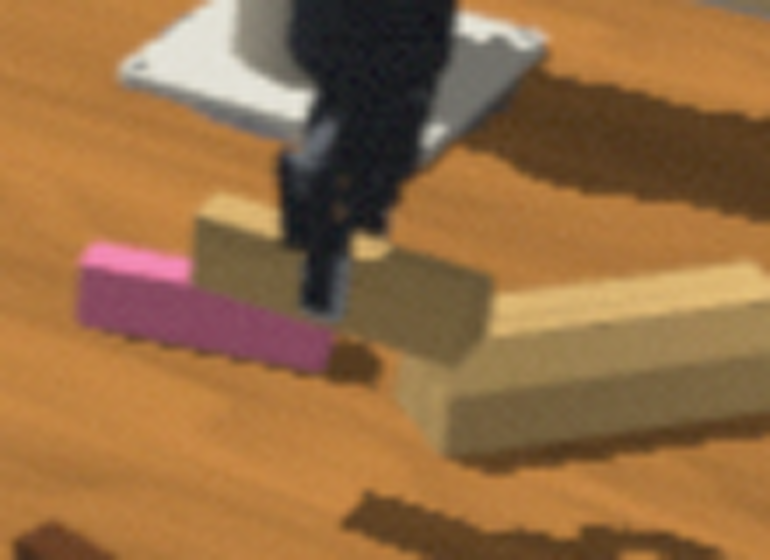

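The rail is held level near its middle, with the back toward the camera (left end 197, right end 455, fingers at 325). Carry it over the jig.

```bash
python3 -m crank '[73,398,0,0,0,-0.211,20, 73,398,0,0,0,-0.211,20, 73,398,0,0,0,-0.211,20, 73,398,0,0,0,-0.211,20, 73,398,0,0,0,-0.211,20, 73,398,0,0,0,-0.211,20, 73,398,0,0,0,-0.211,20, 73,398,0,0,0,-0.211,20, 73,398,0,0,0,-0.211,20, 73,398,0,0,0,-0.211,20]'; python3 go.py j 8 8 .105 0
```

```text
time_s: 5.15
position: [0.5473, -0.1814, 0.1896]
orientation: [-3.14, -0.0, 0.228]
force: [0.1, -0.6, -1.2]
gripper_width: 0.461
world [ 0.548  -0.183   0.105   0.2266]
shift mm [ 0.3  1.8 84.6] rot [-0.0011 -0.0004  0.0015] t 5.15
```

```bash
python3 -m crank '[0,2,40,0,0,0,20, 0,2,70,0,0,0,20, 0,2,85,0,0,0,20, 0,2,88,0,0,0,20, 0,2,90,0,0,0,20,0,2,90,0,0,0,20]'
```

```text
time_s: 5.9
position: [0.5483, -0.1834, 0.1005]
orientation: [-3.141, -0.002, 0.228]
force: [0.6, 0.3, -1.3]
gripper_width: 0.456
```

```bash
python3 -m crank '[0,0,1,0,0,0,20, 0,0,2,0,0,0,20, 0,0,2,0,0,0,20]'; python3 -m crank '[0,0,1,0,0,0,20, 0,0,1,0,0,0,20]';python3 -m crank '[0,0,1,0,0,0,20, 0,0,1,0,0,0,20]'
```

```text
time_s: 6.28
position: [0.5484, -0.1834, 0.0986]
orientation: [-3.141, -0.002, 0.228]
force: [0.9, 0.6, -1.7]
gripper_width: 0.456
time_s: 6.52
position: [0.5483, -0.1834, 0.0975]
orientation: [-3.141, -0.002, 0.228]
force: [-0.7, 0.4, -2.3]
gripper_width: 0.459
time_s: 6.78
position: [0.5483, -0.1834, 0.0972]
orientation: [-3.141, -0.002, 0.228]
force: [-2.3, 0.5, 6.8]
gripper_width: 0.454
```

```bash
python3 -m crank '[0,-2,-1,0,0,0,20, 0,-4,-1,0,0,0,20, 0,-6,-1,0,0,0,20, 0,-6,-1,0,0,0,20]'; python3 -m crank '[0,-1,0,0,0,0,20, 0,-2,0,0,0,0,20,0,-2,0,0,0,0,20]';python3 -m crank '[0,-1,0,0,0,0,20, 0,-2,0,0,0,0,20,0,-2,0,0,0,0,20]'
```

```text
time_s: 7.28
position: [0.5468, -0.1773, 0.098]
orientation: [-3.141, -0.001, 0.228]
force: [-0.2, -0.4, -0.7]
gripper_width: 0.457
time_s: 7.65
position: [0.5464, -0.1753, 0.098]
orientation: [-3.141, -0.001, 0.228]
force: [-0.0, -0.2, -1.0]
gripper_width: 0.455
time_s: 8.02
position: [0.5459, -0.1733, 0.098]
orientation: [-3.141, -0.001, 0.229]
force: [-0.2, -0.3, -1.8]
gripper_width: 0.456
```

```bash
python3 -m crank '[0,-1,0,0,0,0,20, 0,-1,0,0,0,0,20]';python3 -m crank '[0,-1,0,0,0,0,20, 0,-1,0,0,0,0,20]'
python3 - <<'E'
from h import *
crop("top",245,150,100,75,8,"near.png")
E
```

```text
time_s: 8.28
position: [0.5456, -0.1722, 0.098]
orientation: [-3.141, -0.001, 0.229]
force: [-0.5, 0.2, -1.3]
gripper_width: 0.455
time_s: 8.52
position: [0.5454, -0.1712, 0.098]
orientation: [-3.141, -0.001, 0.229]
force: [0.8, 0.1, -0.3]
gripper_width: 0.457
```

View pics/near.png

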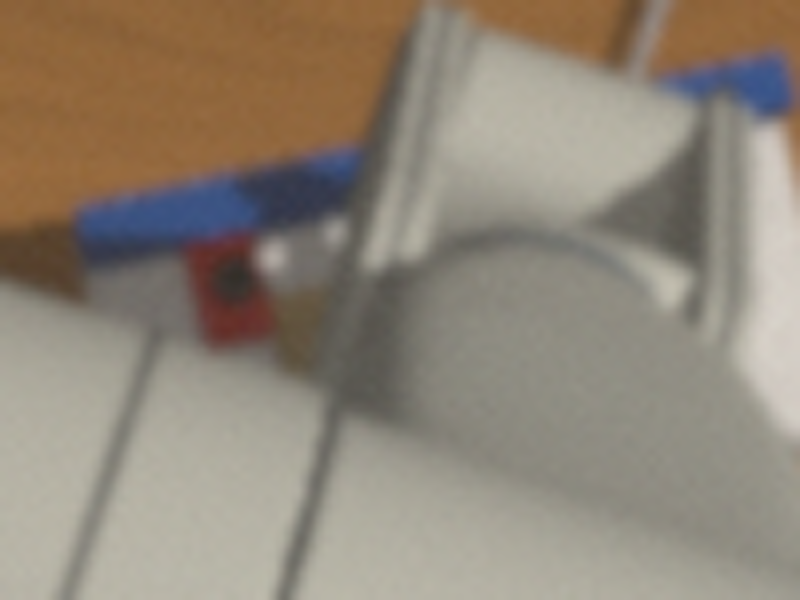

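The rail end at (275,310) is within a few mm of the red stop. Edge forward until it touches.

```bash
for i in 1; do python3 -m crank '[0,-1,0,0,0,0,20, 0,-1,0,0,0,0,20]'; python3 -m crank '[0,-1,0,0,0,0,20, 0,-1,0,0,0,0,20]'; done | grep -E "pos|force"
```

```text
position: [0.5454, -0.1709, 0.0982]
force: [-0.3, -4.3, -2.5]
position: [0.5454, -0.1708, 0.0983]
force: [-0.5, -6.0, -2.5]
```

Contact at the stop with about 5 N. Let go with a small opening, keeping clear of the fence, then rise.

```bash
python3 -m crank '[0,0.5,1,0,0,0,20, 0,0.5,1,0,0,0,20, 0,0.5,1,0,0,0,62, 0,0.5,1,0,0,0,62, 0,0.5,1,0,0,0,62,0,0.5,1,0,0,0,62]'; python3 -m crank '[0,0,-30,0,0,0,62, 0,0,-80,0,0,0,62,0,0,-80,0,0,0,62]'; python3 go.py j -36 15 .18 -1.5708
```

```text
time_s: 9.82
position: [0.5455, -0.1713, 0.0973]
orientation: [3.139, -0.002, 0.23]
force: [0.4, 0.7, -0.3]
gripper_width: 0.619
time_s: 10.2
position: [0.5474, -0.1719, 0.1809]
orientation: [3.136, -0.008, 0.23]
force: [0.8, 0.4, -0.9]
gripper_width: 0.62
world [ 0.5036 -0.1861  0.18   -1.3442]
shift mm [-46.    3.9   0.5] rot [-0.0019 -0.0111  1.5738] t 10.2
```

```bash
python3 -m crank '[-46,0,0,0,-0.01,1.573,0, -46,0,0,0,-0.01,1.573,0, -46,0,0,0,-0.01,1.573,0, -46,0,0,0,-0.01,1.573,0, -46,0,0,0,-0.01,1.573,0, -46,0,0,0,-0.01,1.573,0, -46,0,0,0,-0.01,1.573,0, -46,0,0,0,-0.01,1.573,0, -46,0,0,0,-0.01,1.573,0, -46,0,0,0,-0.01,1.573,0, -46,0,0,0,-0.01,1.573,0]'; python3 go.py j -36 19 .1 -1.5708;  python3 - <<'E'
from h import *
crop("top",245,150,100,75,8,"rel.png")
E
```

```text
time_s: 11.58
position: [0.5024, -0.1822, 0.18]
orientation: [-3.14, 0.001, -1.342]
force: [-0.7, 0.8, -0.8]
gripper_width: 0.002
world [ 0.5027 -0.1822  0.1    -1.3442]
shift mm [ 0.1 -0.1 80. ] rot [-0.0013  0.0009  0.0023] t 11.575
```

View pics/rel.png

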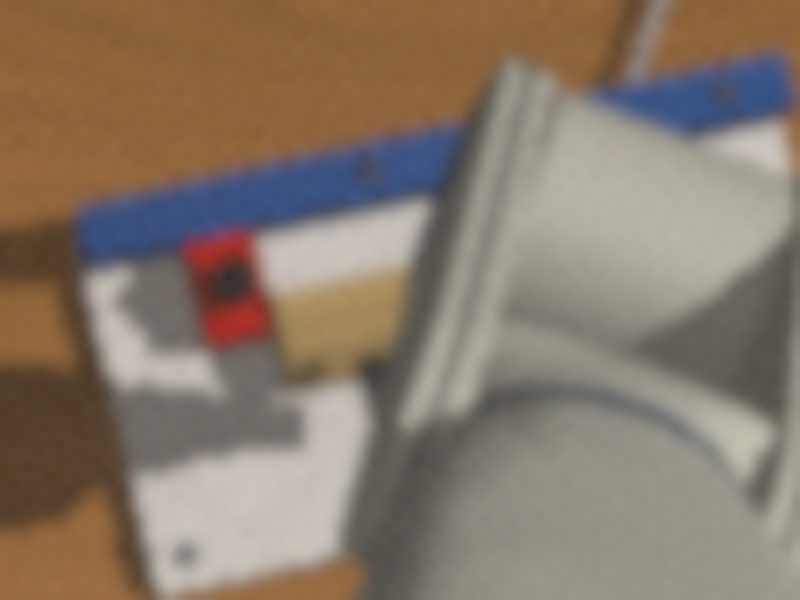

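The rail lies flat beside the stop, with a possible gap of 1–3 mm at (272,310). I'll push it toward the fence and look at the end gap afterwards.

```bash
python3 -m crank '[0,0,40,0,0,0,0, 0,0,75,0,0,0,0, 0,0,80,0,0,0,0,0,0,80,0,0,0,0]'; python3 -m crank '[0,-4,0,0,0,0,0, 0,-8,0,0,0,0,0, 0,-11,0,0,0,0,0, 0,-14,0,0,0,0,0, 0,-17,0,0,0,0,0, 0,-20,0,0,0,0,0, 0,-23,0,0,0,0,0, 0,-26,0,0,0,0,0, 0,-29,0,0,0,0,0, 0,-32,0,0,0,0,0, 0,-35,0,0,0,0,0, 0,-36,0,0,0,0,0]'; python3 -m crank '[0,-2,0,0,0,0,0, 0,-4,0,0,0,0,0, 0,-4,0,0,0,0,0]'; python3 go.py j 9 19 .1 -1.5708
```

```text
time_s: 12.12
position: [0.5028, -0.1822, 0.1004]
orientation: [-3.14, 0.001, -1.342]
force: [0.3, -0.6, 0.1]
gripper_width: 0.003
time_s: 13.62
position: [0.5381, -0.1739, 0.1005]
orientation: [-3.14, 0.001, -1.342]
force: [-1.6, -2.4, -0.2]
gripper_width: -0.001
time_s: 14.0
position: [0.5423, -0.1729, 0.1005]
orientation: [-3.14, 0.001, -1.342]
force: [0.5, -0.9, 1.3]
gripper_width: 0.0
world [ 0.5465 -0.1721  0.1    -1.3442]
shift mm [ 0.2 -4.3  0.5] rot [-0.002   0.0009  0.0025] t 14.0
```

```bash
for i in 1; do python3 -m crank '[0,-2,0,0,0,0,0, 0,-2,0,0,0,0,0]';python3 -m crank '[0,-1,0,0,0,0,0, 0,-1,0,0,0,0,0]';python3 -m crank '[0,-1,0,0,0,0,0, 0,-1,0,0,0,0,0]';python3 -m crank '[0,-1,0,0,0,0,0, 0,-1,0,0,0,0,0]'; done | grep -E "pos|force"
```

```text
position: [0.5445, -0.1723, 0.1005]
force: [-0.5, -0.5, 0.4]
position: [0.5454, -0.1719, 0.1005]
force: [-1.3, 1.8, -0.6]
position: [0.5462, -0.1715, 0.1005]
force: [-2.0, 0.5, 1.2]
position: [0.5473, -0.1713, 0.1005]
force: [-2.5, 1.4, 0.6]
```

```bash
for i in 1; do python3 -m crank '[0,-1,0,0,0,0,0, 0,-1,0,0,0,0,0]';python3 -m crank '[0,-1,0,0,0,0,0, 0,-1,0,0,0,0,0]';python3 -m crank '[0,-1,0,0,0,0,0, 0,-1,0,0,0,0,0]'; done | grep -E "pos|force"
```

```text
position: [0.5474, -0.1712, 0.1005]
force: [-6.4, -2.0, 3.7]
position: [0.5475, -0.1712, 0.1005]
force: [-6.0, -2.6, 5.4]
position: [0.5477, -0.1712, 0.1005]
force: [-6.8, -1.2, 5.1]
```

```bash
python3 -m crank '[0,10,0,0,0,0,0, 0,15,-20,0,0,0,0, 0,15,-70,0,0,0,0, 0,15,-70,0,0,0,0]' | grep -E "pos|force"; python3 go.py j 36 -88 .17 -1.5708
```

```text
position: [0.5355, -0.1758, 0.174]
force: [0.5, -0.7, 0.1]
world [ 0.5969 -0.2703  0.17   -1.3442]
shift mm [106.  -38.2   4.3] rot [-0.0032 -0.0014  0.0025] t 16.25
```

```bash
(python3 -m crank '[50,-20,0,0,0,0,0, 106,-38,0,0,0,0,0, 106,-38,4,0,0,0,0, 106,-38,40,0,0,0,0, 106,-38,74,0,0,0,0, 106,-38,74,0,0,0,0]'; python3 -m crank '[-4,0,0,0,0,0,0, -8,0,0,0,0,0,0, -11,0,0,0,0,0,0, -11,0,0,0,0,0,0]';python3 -m crank '[-2,0,0,0,0,0,0, -4,0,0,0,0,0,0,-4,0,0,0,0,0,0]') | grep -E "pos|force"
```

```text
position: [0.5942, -0.2689, 0.0968]
force: [-1.0, 0.0, 0.2]
position: [0.5921, -0.258, 0.0977]
force: [-0.3, -0.1, -0.8]
position: [0.5911, -0.2539, 0.0976]
force: [0.1, -0.4, -0.1]
```

```bash
for i in 1; do python3 -m crank '[-2,0,0,0,0,0,0, -2,0,0,0,0,0,0]';python3 -m crank '[-2,0,0,0,0,0,0, -2,0,0,0,0,0,0]';python3 -m crank '[-2,0,0,0,0,0,0, -2,0,0,0,0,0,0]';python3 -m crank '[-2,0,0,0,0,0,0, -2,0,0,0,0,0,0]'; done | grep -E "pos|force"
```

```text
position: [0.5905, -0.2518, 0.0975]
force: [-0.1, -0.3, -0.0]
position: [0.5901, -0.2498, 0.0976]
force: [-0.1, -0.2, 0.3]
position: [0.5898, -0.2485, 0.0977]
force: [0.1, -5.7, -0.7]
position: [0.5898, -0.2483, 0.098]
force: [-0.6, -9.3, -2.0]
```

Seated against the stop with a 9 N push. Retreat and go round above the bevel.

```bash
(python3 -m crank '[6,0,0,0,0,0,0, 12,0,-30,0,0,0,0, 12,0,-75,0,0,0,0, 12,0,-75,0,0,0,0]') | grep -E "pos|force"
python3 - <<'E'
from h import *
a=crop("top",245,150,100,75,8,"fit.png")
E
python3 go.py j 11 19 .17 -1.5708
```

```text
position: [0.5944, -0.2607, 0.1768]
force: [0.3, -0.8, -0.1]
world [ 0.5485 -0.1716  0.17   -1.3442]
shift mm [-96.4  23.5   4.4] rot [-0.0027 -0.0035  0.0039] t 19.425
```

View pics/fit.png

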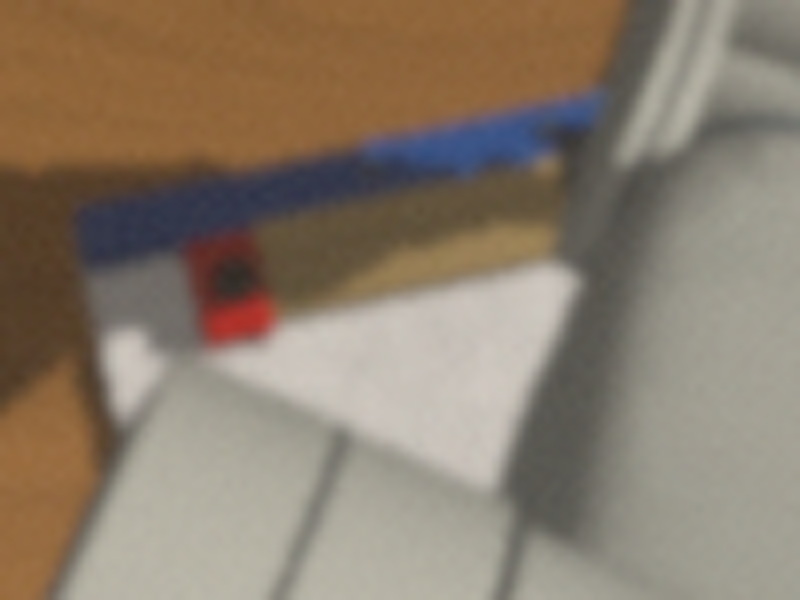

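The rail looks flush with the fence and touches the red stop at (270,300); there is a light spot at (548,165) to check after pressing. Move above the bevel.

```bash
(python3 -m crank '[-50,24,0,0,0,0,0, -96,24,0,0,0,0,0, -96,24,4,0,0,0,0, -96,24,30,0,0,0,0, -96,24,48,0,0,0,0, -96,24,48,0,0,0,0]') | grep -E "pos|force|orient"; python3 go.py j 12 19 .129 -1.5708
```

```text
position: [0.5472, -0.1723, 0.1243]
orientation: [3.141, -0.001, -1.341]
force: [0.2, 0.6, 0.0]
world [ 0.5494 -0.1714  0.129  -1.3442]
shift mm [-0.4 -2.4 -4.7] rot [ 0.0007 -0.0014  0.0034] t 20.175
```

```bash
(python3 -m crank '[0,0,-5,0,0,0,0, 0,-2,-5,0,0,0,0, 0,-4,-3,0,0,0,0, 0,-5,-2,0,0,0,0, 0,-5,-2,0,0,0,0]'; for i in 1; do python3 -m crank '[0,-1,1,0,0,0,0, 0,-1,1,0,0,0,0]'; python3 -m crank '[0,-1,1,0,0,0,0, 0,-1,1,0,0,0,0]'; done) | grep -E "pos|force"; python3 go.py j 17 19 .1236 -1.5708
```

```text
position: [0.5521, -0.1711, 0.1263]
force: [-0.5, 0.3, -0.1]
position: [0.5531, -0.1709, 0.1252]
force: [-0.0, 0.3, -0.2]
position: [0.5541, -0.1706, 0.1241]
force: [-0.4, 0.0, -0.2]
world [ 0.5543 -0.1703  0.1236 -1.3442]
shift mm [-0.3 -0.2  0.5] rot [ 0.0008 -0.0013  0.0036] t 21.3
```

```bash
(for i in 1; do python3 -m crank '[0,-1,1,0,0,0,0, 0,-1,1,0,0,0,0]'; python3 -m crank '[0,-1,1,0,0,0,0, 0,-1,1,0,0,0,0]'; done) | grep -E "pos|force|time"
```

```text
time_s: 21.55
position: [0.5551, -0.1704, 0.123]
force: [-0.6, -0.3, 0.3]
time_s: 21.8
position: [0.556, -0.1702, 0.1222]
force: [-1.3, -0.6, 3.7]
```

```bash
(for i in 1; do python3 -m crank '[0,-1,1,0,0,0,0, 0,-1,1,0,0,0,0]'; python3 -m crank '[0,-1,1,0,0,0,0, 0,-1,1,0,0,0,0]'; done) | grep -E "pos|force|time"
```

```text
time_s: 22.05
position: [0.5562, -0.1702, 0.1221]
force: [-7.2, -1.9, 13.6]
time_s: 22.3
position: [0.5563, -0.1701, 0.122]
force: [-8.3, -1.4, 14.6]
```

```bash
(python3 -m crank '[0,-1.8,1.1,0,0,0,0, 0,-1.8,1.1,0,0,0,0, 0,-1.8,1.1,0,0,0,0]') | grep -E "pos|force|time|orient"
```

```text
time_s: 22.68
position: [0.5566, -0.1701, 0.122]
orientation: [3.133, 0.0, -1.34]
force: [-11.0, -2.0, 17.6]
```

```bash
(python3 -m crank '[0,-2.4,1,0,0,0,0, 0,-2.4,1,0,0,0,0, 0,-2.4,1,0,0,0,0, 0,-2.4,1,0,0,0,0]') | grep -E "pos|force|time|orient"
python3 - <<'E'
from h import *
a=crop("top",245,150,100,60,6,None); b=crop("scene",160,155,100,60,6,None)
cv2.imwrite("pics/end.png",np.vstack([a,b])[:600])
print(env.read_state()["force"])
E
```

```text
time_s: 23.18
position: [0.5569, -0.1701, 0.1221]
orientation: [3.129, 0.001, -1.34]
force: [-12.5, -4.2, 18.9]
[-11.87168276  -3.8442382   19.63907563]
```

View pics/end.png

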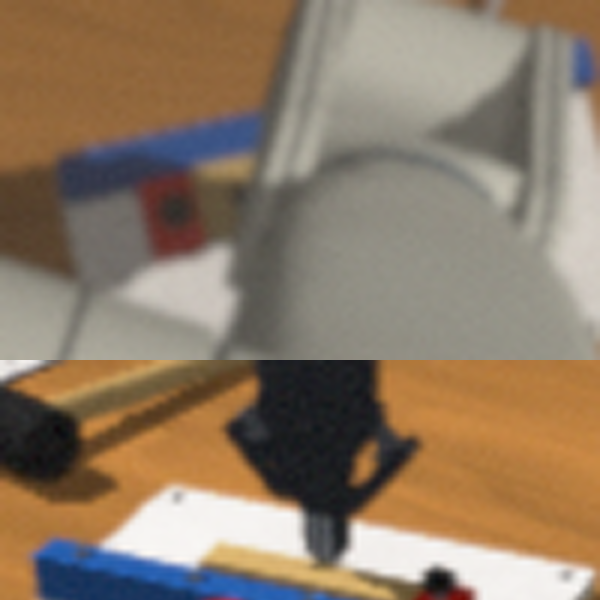

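```bash
(python3 -m crank '[0,-2.6,0.7,0,0,0,0, 0,-2.6,0.7,0,0,0,0, 0,-2.6,0.7,0,0,0,0, 0,-2.6,0.7,0,0,0,0]') | grep -E "pos|force|time|orient"
python3 - <<'E'
from h import *
for i in range(6): capture("top")
print(env.read_state()["force"],env.read_state()["position"])
E
```

```text
time_s: 23.78
position: [0.5573, -0.17, 0.1221]
orientation: [3.125, 0.002, -1.339]
force: [-12.3, -4.9, 18.5]
[-12.05357081  -4.6034225   17.52298614] [ 0.55728117 -0.17006971  0.12216737]
```

```bash
python3 -c "
from plant import env
print(env.sign_off(), env.read_state()['force'])"
```

```text
the job is handed in; nothing more can be done
the job is handed in; nothing more can be done
```

The small pale rail is lying flat in the jig, bevel away from the fence. Its back is on the blue fence and its end is against the red stop. I handed the job in at about 24 s, with the closed fingers still pressing on the bevel.

- **Placing:** I set the rail down about 30 mm short of the fence and slid it to the stop with about 5 N before letting go. I then pushed it to the fence (contact at about 7 N) and nudged its end to the stop again at about 9 N, well under the stop's 40 N slip limit.
- **Final push:** The last force reading was about 13 N into the fence and 17.5 N down, with almost none along the rail. It held steady over a 0.3 s pause.
- **Last pictures:** The rail was against the fence and the stop, with no white gap showing where I could see. The stop was at the same pixels as at the start, to within about 0.5 pixel (about 2 mm).
- **Less certain:** The arm hid part of the rail in the last top view, so flushness at its far (-y) end rests on the side view and the contact forces. After I let go, one picture suggested a 1–3 mm gap at the stop, but the second nudge met the stop within about 2 mm of first touching the rail. The tool tilted by under 1° and crept about 1 mm sideways at constant height while I built up the push.

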